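Weigh the tipped oil bottle from the spinning carousel

TASK

One oil bottle has tipped over against the pegs of the freely spinning carousel and we want to weigh it. First turn the bench scale's zero knob until its white pointer line points at the long zero mark on the side towards the platform, then lift the tipped bottle off the carousel and set it down gently, standing upright, wholly on the scale's platform, with the knob still at zero. Leave the other bottle standing and the tin on the carousel, and do not move the tape measure.

Things in the scene. Friction and masses are not known exactly. Their poses are not given: they have to be found in the camera images.
- oil_bottle: the tipped bottle: round body 43 mm wide, 80 mm high, then a cap 24 mm wide to 92 mm and a 10 mm spout to 128 mm. Origin at the centre of its base, z along its axis to the spout. It leans 45 degrees away from the carousel axis, foot edge on the plate, body on two peg tops 52 mm up from its base and hidden under it. Free on both sides, to be held across its body 40 to 55 mm up from the base
- carousel: fixed foot of the carousel; origin on the desk under the spin axis, z up. The round aluminium plate above it is 244 mm in diameter, its top 28 mm above the desk; a low hub 38 mm wide and 12 mm high is in the middle; four pairs of pegs (8 mm thick, tops 40 mm above the plate, 26 mm apart) stand 102 mm from the axis, every 90 degrees.
- carousel_plate (a joint): spin of the carousel's plate about the vertical, rad, 0 at the start, positive counter-clockwise from above; it turns almost without friction, has no stops, and may be turned
- spare_bottle: a second bottle, same as the first, standing upright on the carousel's plate on the far side from the tipped bottle; origin at the centre of its base
- tin: round tin, 66 mm in diameter, 33 mm high, standing on the carousel's plate; origin at the centre of its base
- scale: fixed grey bench scale, 260 (x) x 180 (y) x 40 mm, origin under its centre, z up; at its +x end, 45 mm from the centre, is the raised steel platform, near its -x end (95 mm from the centre) the zero knob on a white dial
- platform_top (a point): centre of the top of the scale's flat steel platform, 130 (x) x 160 (y) mm, 62 mm above the desk; axes as the scale's
- tare_knob (a joint): angle of the scale's zero knob, rad, positive counter-clockwise from above, stops at -1.6 and 1.6; at 0 its pointer line points along the scale's +x, at the long zero mark. It stays where it is left
- knob_grip (a point): point on the knob's vertical axis at the middle of its bar grip, 62 mm above the desk; the bar is 40 mm long, 13 mm wide, 24 mm high (from 49 to 73 mm above the desk), and its x axis is along the bar towards the pointer's end
- tape_measure: tape measure standing on the desk, 31 x 73 x 58 mm, a bystander; origin at the centre of its underside
Things that resemble listed ones, but are neither listed nor needed, are in the scene too. There is more than one size of the tin; the one meant has the size given above.

How it is judged:
On the way, in this order (a step that is already met when the one before it is completed fails the run):
1. the zero knob is turned to zero (within 0.1 rad) while the bottle is still on the carousel (value of joint tare_knob between -0.1 and 0.1 rad), for 0.2 s.
2. the tipped bottle is lifted clear of the carousel (height (world z) of oil_bottle above 0.075 m and contact force between oil_bottle and carousel below 0.01 N), for 0.2 s.
At the end, for the whole second after the job is handed in: Knob within 0.1 rad of zero; the tipped bottle now upright (0.1 rad), at rest and released on the platform, its base centre within 45 mm of the middle along the short side and 60 mm along the long side; the other bottle upright (0.1 rad) and the tin standing, both still on the carousel (all of step 1 and x of oil_bottle in the frame of platform_top between -0.045 and 0.045 m and y of oil_bottle in the frame of platform_top between -0.06 and 0.06 m and z of oil_bottle in the frame of platform_top between -0.005 and 0.005 m and angle between each of oil_bottle, spare_bottle's own z axis and vertical below 0.1 rad and linear speed of oil_bottle below 0.02 m/s and horizontal distance between each of spare_bottle, tin and carousel below 0.125 m and height (world z) of each of spare_bottle, tin above 0.022 m); the robot touches nothing.
It fails at once if the spare bottle on the carousel is tipped by more than 0.35 rad (angle between spare_bottle's own z axis and vertical above 0.35 rad).
It fails at once if the bottle strikes or is pressed on the scale with more than 60 N (contact force between oil_bottle and scale above 60 N).
It fails at once if the tape measure is moved more than 30 mm (distance of tape_measure from where it was at the start of the episode above 0.03 m).
It also fails if it takes over 58 s, if anything falls off the work surface, if the arm or the gripper's body presses on something with over 40 N, if the wrist force passes 120 N, or if a joint passes its speed limit or range.

ROBOT

A 7-joint arm with a two-finger parallel gripper is mounted at the origin on a cart in front of the work surface, level with it; the furniture and walls round the work are solid. World frame = base frame: x ahead of the robot, y to its left, z up, the work surface at z = 0. Lengths are in m, angles in rad, forces in N, time in s.
With the tool pointing down it reaches from about 0.425 to 0.95 m from the base axis. Payload 4.7 kg.
Tool frame: the origin (TCP) lies on the front face of the gripper's body, between the roots of the fingers; the fingertips stand 70 mm ahead of it and the grasp point (between the pads) lies 51 mm ahead of it; z points along the fingers, y is the line along which they close (so a half turn about z gives the same grasp; the last joint's range is limited). The gripper opens to 87 mm and grips with 3 to 60 N. Pads are 19 mm wide; open, the fingers measure 117 mm over their backs; the gripper's body (75 mm by 190 mm) begins 51 mm behind the grasp point.
Start: joints at [-1.222, 0.469, -0.049, 1.532, 0.024, 1.141, -0.082], TCP at [0.249, 0.627, 0.292] pointing down, gripper open.
Joint ranges: [-2.59, 2.59], [-0.33, 1.99], [-1.39, 1.29], [0.1, 2.45], [-1.04, 4.18], [0.21, 1.99], [-2.66, 2.66]. Speed limits (rad/s): [2.57, 2.57, 3.14, 3.14, 3.14, 3.14, 3.14].

INTERFACE

Orientations are given as a unit quaternion [x, y, z, w].
In Python, from rig import robot, optics gives the robot as it stands.
- The arm moves only by the tool carry_out, never from a script. Its argument "rows" is a list of rows, each an object with "fingers": the finger opening in cm, from 0 to 8.7; "dp": the shift along the tool's x, y, z in cm, a list of three; "yaw": the turn about the tool's z in degrees. A call has 1 to 20 rows; each row is the pose to reach, as a shift and turn from the pose commanded when the call began, along the tool's axes at that moment; what a row does not reach only later rows make up. A row lasts 1/8 s, in which the tool goes at most 62.5 mm and 10.7 degrees, less where a joint would pass 70% of its speed; a pose out of reach is approached as far as the arm can. A call with a gripper value outside its range is refused whole. The fingers move at their own pace and stop on an object; the grip force is fixed at half the most. Time passes only in rows, so rows that repeat a pose let the fingers close. It gives the time, the measured TCP pose, the force, the opening and the grip force at its end, in the units of the state.
- robot.observe(): the state, without advancing time (a new reading comes with each control period).
- optics.camera(name): name is "scene" or "side" or "wrist"; returns (picture, depth): 400x640x3 uint8, blue, green, red; 400x640 float32, m along the optical axis (not along the pixel's ray), 0 where there is no reading.
- optics.calibration(name): a dict with "K" (3x3 intrinsics, pixels), "pose" (4x4, takes a point from camera to world coordinates); the wrist camera has in their place "tool_from_camera" (4x4, takes a point from camera to tool coordinates, whose origin is the TCP and whose axes are the flange's). Camera axes: x right, y down, z forward; pixel columns grow to the right and rows downward; lengths in m; the calibration is good to about 2 mm. A picture is of the moment at which its call begins: read the wrist's pose just before it. calibration takes no time and is no camera call.
- robot.job_done(): hands the job in; it is judged then, once.
The state is a dict: "clock": time; "joints": joint angles; "joint_velocities": joint speeds; "effort": joint torques, N m; "ee_pos": TCP position; "eef_rot": TCP orientation; "wrist_force": force on the tool from outside, world axes, zero at the start; "wrist_torque": the same for the moment, N m; "gripper_width": finger opening in m; "finger_force": force on a finger pad.
Only numpy, scipy, OpenCV 4.12 (cv2) and the standard library are available. Lean on these libraries where they do the work, as an engineer would, in place of code of your own. Each camera call takes 0.05 s, during which the arm holds its last target. There are 200 camera calls.

## Working session

There is one attempt and no reset: what is moved stays moved. The work goes in short steps, Python scripts to look and compute and a tool call to move; the robot and the scene stay as the last step left them, time stands still between calls to the robot, and variables do not carry over. Pictures are saved under pics/ and viewed, at most 10 in all, crops included, and the job is handed in when it is done.

Besides the shell and the picture viewer there is one more tool, called as name(argument=value, ...) on one line, values as JSON. carry_out: Moves the arm, as the interface text tells. Its arguments: {"type":"object","properties":{"rows":{"type":"array","items":{"type":"object","properties":{"fingers":{"type":"number"},"dp":{"type":"array","items":{"type":"number"}},"yaw":{"type":"number"}}}}},"required":["rows"]}

```bash
mkdir -p pics; cat > h.py <<'E'
import numpy as np,cv2
from rig import robot,optics
from scipy.spatial.transform import Rotation as R
def snap(n):
    s=robot.observe(); im,d=optics.camera(n); c=optics.calibration(n)
    if n=='wrist':
        T=np.eye(4);T[:3,:3]=R.from_quat(s['eef_rot']).as_matrix();T[:3,3]=s['ee_pos'];P=T@c['tool_from_camera']
    else:P=np.array(c['pose'])
    return im,d,np.array(c['K']),P
def cloud(d,K,P):
    v,u=np.mgrid[:d.shape[0],:d.shape[1]]
    p=np.stack([(u-K[0,2])/K[0,0]*d,(v-K[1,2])/K[1,1]*d,d],-1)
    return p@P[:3,:3].T+P[:3,3]
E
python3 - <<'E'
from h import *
for n in ['scene','side']:
    im,d,K,P=snap(n); cv2.imwrite(f'pics/{n}0.png',im); np.savez(f'{n}0.npz',im=im,d=d,K=K,P=P)
    print(n,P.round(3).tolist(),K[0,0])
s=robot.observe();print(s['ee_pos'],s['eef_rot'],R.from_quat(s['eef_rot']).as_matrix().round(3).tolist(),s['clock'])
E
```

```text
scene [[0.867, -0.274, 0.415, 0.236], [-0.497, -0.504, 0.706, -0.641], [0.016, -0.819, -0.574, 0.597], [0.0, 0.0, 0.0, 1.0]] 442.63213982987696
side [[0.936, -0.21, 0.283, 0.374], [-0.352, -0.513, 0.783, -0.679], [-0.02, -0.832, -0.554, 0.546], [0.0, 0.0, 0.0, 1.0]] 366.76890997168294
[0.24879803 0.62703952 0.29132078] [ 1.87720371e-01  9.82222139e-01 -8.45435519e-04 -1.28203084e-04] [[-0.93, 0.369, -0.001], [0.369, 0.93, -0.002], [-0.0, -0.002, -1.0]] 0.1
```

View pics/scene0.png

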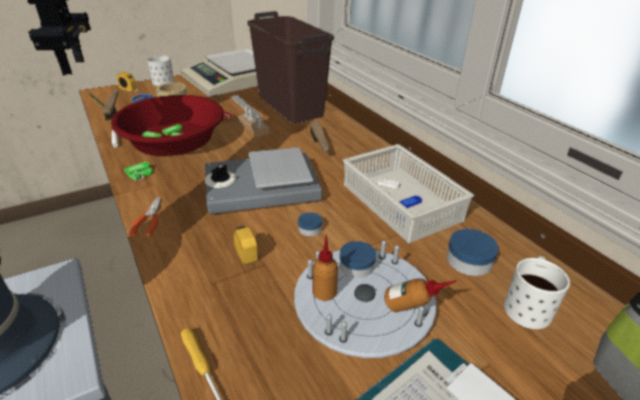

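View pics/side0.png

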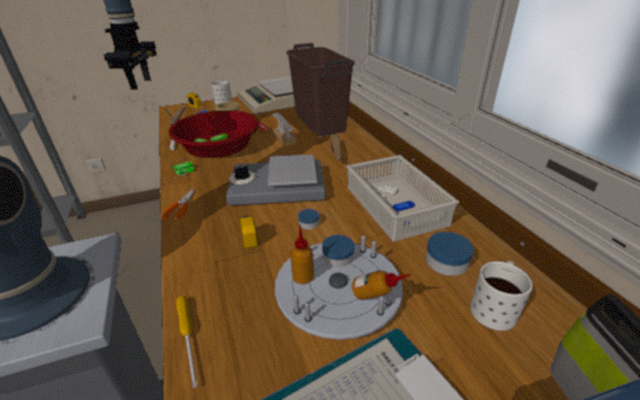

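The scene view shows:
- **Scale:** (262,180), with the knob at (220,177). A second beige scale in the far back is a decoy.
- **Carousel:** hub at (365,293).
- **Tipped bottle:** body at (408,293), spout at (452,284).
- **Spare bottle:** (325,275).
- **Tin:** (357,258) on the plate. The smaller (311,224) and larger (473,250) ones are decoys standing off it.
- **Tape measure:** the yellow box at (246,245).

Next I'll measure these.

```bash
cat > m.py <<'E'
from h import *
for n in ['scene','side']:
    z=np.load(n+'0.npz');im,d,K,P=z['im'],z['d'],z['K'],z['P'];C=cloud(d,K,P)
    hs=lambda q:C[q[1],q[0]].round(3)
    px={'scene':dict(knob=(220,172),plat=(282,168),scaletop=(250,195),hub=(365,291),tip=(452,284),body=(405,291),spare=(325,240),tape=(246,236),desk=(200,250),ring=(410,330)),
     'side':dict(knob=(240,172),plat=(295,170),scaletop=(270,192),hub=(339,279),tip=(406,276),body=(370,285),spare=(301,232),tape=(249,225))}[n]
    for k,q in px.items():print(n,k,hs(q))
    def sel(z0,z1,c,r):return C[(d>0)&(C[...,2]>z0)&(C[...,2]<z1)&(np.hypot(C[...,0]-c[0],C[...,1]-c[1])<r)]
    h=hs(px['hub']);p=sel(.02,.035,h,.15)[:,:2]
    r=cv2.minEnclosingCircle(p.astype(np.float32));print('plate',r,len(p))
    p=sel(.055,.07,hs(px['plat']),.11)[:,:2];print('plat',cv2.minAreaRect(p.astype(np.float32)),len(p))
    p=sel(.033,.07,hs(px['scaletop']),.2)[:,:2];print('scale',cv2.minAreaRect(p.astype(np.float32)),len(p))
    hsv=cv2.cvtColor(im,cv2.COLOR_BGR2HSV)
    v,u=np.mgrid[:400,:640]
    m=((hsv[...,0]<14)|(hsv[...,0]>172))&(hsv[...,1]>140)&(d>0)
    q=C[m&(np.hypot(C[...,0]-h[0],C[...,1]-h[1])<.2)&(C[...,2]>.035)]
    np.save(n+'_or.npy',q)
    im2=cv2.resize(im[150:215,190:330] if n=='scene' else im[145:210,215:335],None,fx=5,fy=5,interpolation=cv2.INTER_CUBIC)
    cv2.imwrite(f'pics/{n}_knob.png',im2)
    im3=cv2.resize(im[225:345,290:460] if n=='scene' else im[225:345,265:415],None,fx=4,fy=4,interpolation=cv2.INTER_CUBIC);cv2.imwrite(f'pics/{n}_car.png',im3)
E
python3 m.py
```

```text
scene knob [0.474 0.228 0.061]
scene plat [0.607 0.176 0.062]
scene scaletop [0.51  0.14  0.038]
scene hub [ 0.57  -0.224  0.039]
scene tip [ 0.748 -0.257 -0.002]
scene body [ 0.597 -0.29   0.087]
scene spare [ 0.512 -0.185  0.147]
scene tape [ 0.441 -0.011  0.057]
scene desk [ 0.366  0.062 -0.002]
scene ring [ 0.594 -0.318  0.025]
plate ((0.5722219347953796, -0.22068151831626892), 0.12234567105770111) 8471
plat ((0.6076158881187439, 0.19377535581588745), (0.16423040628433228, 0.13062040507793427), 73.85118103027344) 1948
scale ((0.5397895574569702, 0.12358969449996948), (0.3539729714393616, 0.259172260761261), 73.5321273803711) 5081
side knob [0.469 0.23  0.059]
side plat [0.612 0.18  0.06 ]
side scaletop [0.526 0.127 0.04 ]
side hub [ 0.572 -0.224  0.039]
side tip [ 0.637 -0.336  0.127]
side body [ 0.596 -0.299  0.087]
side spare [ 0.515 -0.183  0.139]
side tape [ 0.445 -0.012  0.054]
plate ((0.5722984075546265, -0.21915599703788757), 0.12258739769458771) 6905
plat ((0.6068240404129028, 0.19426196813583374), (0.16343103349208832, 0.1300038844347), 74.05487823486328) 1335
scale ((0.5401575565338135, 0.12547016143798828), (0.3526441156864166, 0.2591962516307831), 73.7646484375) 3460
```

View pics/scene_knob.png

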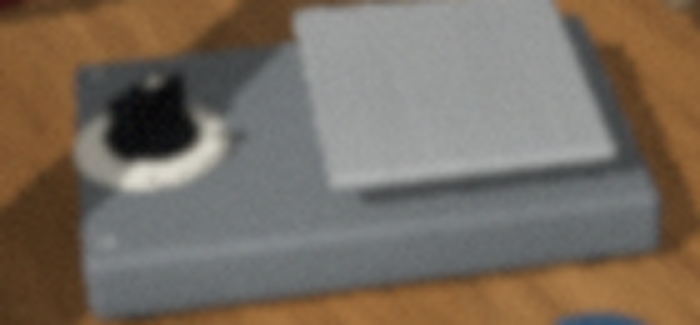

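View pics/scene_car.png

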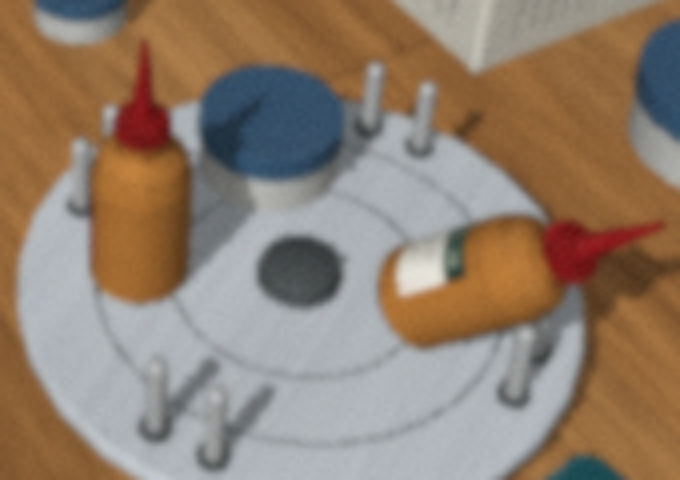

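The knob's white mark seems to be at the far side of its bar (crop pixel 153,80). The tipped bottle leans towards about -61°, and the plate carries the 66 mm tin and the spare bottle. I'll look at the knob from above with the wrist camera.

carry_out(rows=[{"dp": [-6, -4.5, 0], "yaw": 0, "fingers": 6}, {"dp": [-12, -9, 1], "yaw": 0, "fingers": 6}, {"dp": [-18, -14, 2], "yaw": 0, "fingers": 6}, {"dp": [-23, -18, 3], "yaw": 0, "fingers": 6}, {"dp": [-27, -21.5, 4], "yaw": 0, "fingers": 6}, {"dp": [-31, -25, 5], "yaw": 0, "fingers": 6}, {"dp": [-35, -28, 6], "yaw": 0, "fingers": 6}, {"dp": [-35, -28, 6], "yaw": 0, "fingers": 6}, {"dp": [-35, -28, 6], "yaw": 0, "fingers": 6}])

```text
clock: 1.23
ee_pos: [0.4712, 0.2373, 0.2319]
eef_rot: [0.189, 0.982, -0.0, -0.0]
wrist_force: [-0.6, 0.6, -0.4]
gripper_width: 0.06
finger_force: 0.0
```

```bash
python3 - <<'E'
from h import *
im,d,K,P=snap('wrist');np.savez('w1.npz',im=im,d=d,K=K,P=P)
s=robot.observe();print(s['ee_pos'],R.from_quat(s['eef_rot']).as_matrix().round(3).tolist(),s['joints'])
print(P.round(3).tolist(),K[0,0]);cv2.imwrite('pics/w1.png',im)
E
```

```text
[0.47054864 0.2390105  0.23215323] [[-0.93, 0.368, -0.001], [0.368, 0.93, 0.001], [0.001, 0.0, -1.0]] [-0.62485763  0.2935124   0.09147863  1.95284225 -0.03505523  0.8968586
  0.67823543]
[[0.37, 0.897, 0.243, 0.405], [0.929, -0.357, -0.098, 0.263], [-0.001, 0.262, -0.965, 0.326], [0.0, 0.0, 0.0, 1.0]] 295.33379350948013
```

View pics/w1.png

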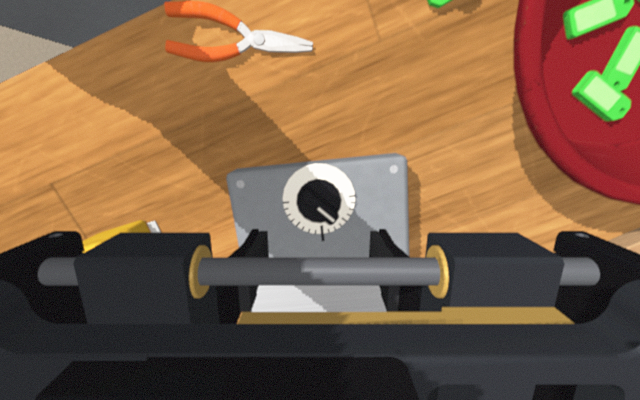

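The knob is at (319,200), its pointer runs towards (333,221), and the zero mark is at (322,238). An enlarged crop will show the line better.

```bash
python3 - <<'E'
from h import *
z=np.load('w1.npz');cv2.imwrite('pics/w1c.png',cv2.resize(z['im'][155:250,265:375],None,fx=6,fy=6,interpolation=cv2.INTER_CUBIC))
E
```

```text
(no output)
```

View pics/w1c.png

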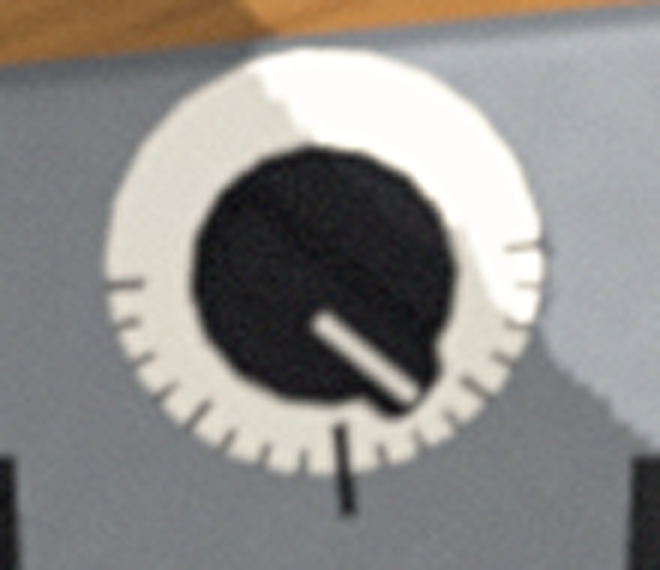

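```bash
python3 - <<'E'
from h import *
z=np.load('w1.npz');K,P=z['K'],z['P']
def w(u,v,h):
    r=P[:3,:3]@np.linalg.inv(K)@[u,v,1];t=(h-P[2,3])/r[2];return (P[:3,3]+t*r)
f=lambda x,y,h:w((x+.5)/6-.5+265,(y+.5)/6-.5+155,h)
a,b=f(322,322,.073),f(412,393,.073);print('ptr',a,b,np.degrees(np.arctan2(*(b-a)[1::-1])))
c,d=f(341,425,.041),f(349,515,.041);print('zero',c,d,np.degrees(np.arctan2(*(d-c)[1::-1])))
e=np.array([f(x,y,.045) for x,y in[(105,262),(543,262),(325,46),(335,476)]]);print('dial',e.round(4))
T=np.array(optics.calibration('wrist')['tool_from_camera']);print(T.round(4).tolist())
E
```

```text
ptr [0.47457816 0.23517658 0.073     ] [0.48992546 0.24363491 0.073     ] 28.8604103859799
zero [0.50159771 0.22784123 0.041     ] [0.5174333  0.22307402 0.041     ] -16.75407252040181
dial [[0.4597 0.2028 0.045 ]
 [0.4861 0.2695 0.045 ]
 [0.4401 0.2494 0.045 ]
 [0.5084 0.224  0.045 ]]
[[0.0014, -0.9648, -0.2628, 0.0713], [1.0, 0.0015, -0.0004, -0.0004], [0.0007, -0.2628, 0.9648, -0.0938], [0.0, 0.0, 0.0, 1.0]]
```

carry_out(rows=[{"dp": [-0.4, -0.3, 0], "yaw": -10, "fingers": 4}, {"dp": [-0.4, -0.3, 2], "yaw": -20, "fingers": 4}, {"dp": [-0.4, -0.3, 4], "yaw": -30, "fingers": 4}, {"dp": [-0.4, -0.3, 5], "yaw": -40, "fingers": 4}, {"dp": [-0.4, -0.3, 6], "yaw": -50.5, "fingers": 4}, {"dp": [-0.4, -0.3, 8], "yaw": -50.5, "fingers": 4}, {"dp": [-0.4, -0.3, 10], "yaw": -50.5, "fingers": 4}, {"dp": [-0.4, -0.3, 11.3], "yaw": -50.5, "fingers": 4}, {"dp": [-0.4, -0.3, 11.3], "yaw": -50.5, "fingers": 4}, {"dp": [-0.4, -0.3, 11.3], "yaw": -50.5, "fingers": 0.5}, {"dp": [-0.4, -0.3, 11.3], "yaw": -50.5, "fingers": 0.5}, {"dp": [-0.4, -0.3, 11.3], "yaw": -50.5, "fingers": 0.5}, {"dp": [-0.4, -0.3, 11.3], "yaw": -50.5, "fingers": 0.5}])

```text
clock: 2.9
ee_pos: [0.4741, 0.2353, 0.1201]
eef_rot: [-0.25, 0.968, 0.001, 0.001]
wrist_force: [-1.3, 1.3, 4.6]
gripper_width: 0.0126
finger_force: 31.2
```

carry_out(rows=[{"dp": [0, 0, 0], "yaw": 9, "fingers": 0.5}, {"dp": [0, 0, 0], "yaw": 18, "fingers": 0.5}, {"dp": [0, 0, 0], "yaw": 27, "fingers": 0.5}, {"dp": [0, 0, 0], "yaw": 36, "fingers": 0.5}, {"dp": [0, 0, 0], "yaw": 45.5, "fingers": 0.5}, {"dp": [0, 0, 0], "yaw": 45.5, "fingers": 0.5}, {"dp": [0, 0, 0], "yaw": 45.5, "fingers": 0.5}, {"dp": [0, 0, 0], "yaw": 45.5, "fingers": 0.5}, {"dp": [0, 0, 0], "yaw": 45.5, "fingers": 4}, {"dp": [0, 0, 0], "yaw": 45.5, "fingers": 4}, {"dp": [0, 0, -2], "yaw": 45.5, "fingers": 4}, {"dp": [0, 0, -5], "yaw": 45.5, "fingers": 4}, {"dp": [0, 0, -9], "yaw": 45.5, "fingers": 4}, {"dp": [0, 0, -11.3], "yaw": 45.5, "fingers": 4}, {"dp": [0, 0, -11.3], "yaw": 45.5, "fingers": 4}])

```text
clock: 4.78
ee_pos: [0.4739, 0.2338, 0.2332]
eef_rot: [0.145, 0.989, 0.001, 0.001]
wrist_force: [0.3, 1.2, 0.4]
gripper_width: 0.04
finger_force: 0.0
```

```bash
python3 - <<'E'
from h import *
im,d,K,P=snap('wrist');np.savez('w2.npz',im=im,d=d,K=K,P=P)
s=robot.observe();print(s['ee_pos'],R.from_quat(s['eef_rot']).as_matrix().round(3).tolist(),s['joints'])
cv2.imwrite('pics/w2c.png',cv2.resize(im[150:250,250:390],None,fx=5,fy=5,interpolation=cv2.INTER_CUBIC))
E
```

```text
[0.4731595  0.23346335 0.23183576] [[-0.958, 0.286, -0.001], [0.286, 0.958, -0.0], [0.0, -0.001, -1.0]] [-0.66496748  0.29419987  0.1538492   1.95612066 -0.05687232  0.89608742
  0.79823927]
```

View pics/w2c.png

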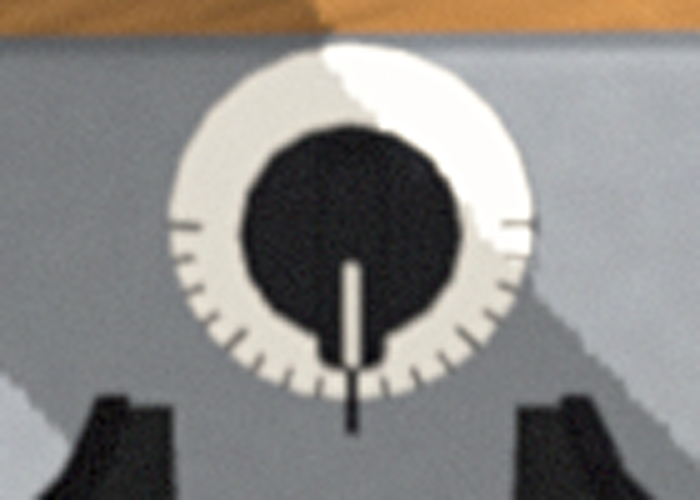

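The knob is at zero: the line from (350,262) to (352,362) meets the long mark at (352,405). Next I'll move up and over the carousel.

carry_out(rows=[{"dp": [-1, -2, -3], "yaw": 0, "fingers": 6}, {"dp": [-4, -6, -6], "yaw": -6, "fingers": 8.7}, {"dp": [-7, -11, -9], "yaw": -12, "fingers": 8.7}, {"dp": [-10, -16, -9], "yaw": -18, "fingers": 8.7}, {"dp": [-13, -21, -9], "yaw": -24, "fingers": 8.7}, {"dp": [-16, -26, -9], "yaw": -30, "fingers": 8.7}, {"dp": [-19, -31, -9], "yaw": -36, "fingers": 8.7}, {"dp": [-22, -36, -9], "yaw": -42, "fingers": 8.7}, {"dp": [-25, -41, -9], "yaw": -45.5, "fingers": 8.7}, {"dp": [-28, -45, -9], "yaw": -45.5, "fingers": 8.7}, {"dp": [-29.3, -47, -9], "yaw": -45.5, "fingers": 8.7}, {"dp": [-29.3, -47, -9], "yaw": -45.5, "fingers": 8.7}, {"dp": [-29.3, -47, -9], "yaw": -45.5, "fingers": 8.7}])

```text
clock: 6.45
ee_pos: [0.6194, -0.299, 0.3205]
eef_rot: [-0.25, 0.968, 0.001, -0.001]
wrist_force: [-0.4, -0.3, 1.1]
gripper_width: 0.0872
finger_force: 0.0
```

```bash
python3 - <<'E'
from h import *
im,d,K,P=snap('wrist');np.savez('w3.npz',im=im,d=d,K=K,P=P)
s=robot.observe();print(s['ee_pos'],R.from_quat(s['eef_rot']).as_matrix().round(3).tolist(),s['joints'])
cv2.imwrite('pics/w3.png',im)
E
```

```text
[ 0.61964193 -0.29860148  0.32103478] [[-0.875, -0.484, -0.002], [-0.484, 0.875, 0.002], [0.001, 0.003, -1.0]] [ 0.18248397  0.47825834  0.30630769  1.47844939 -0.14981949  1.21031038
  2.5860509 ]
```

View pics/w3.png

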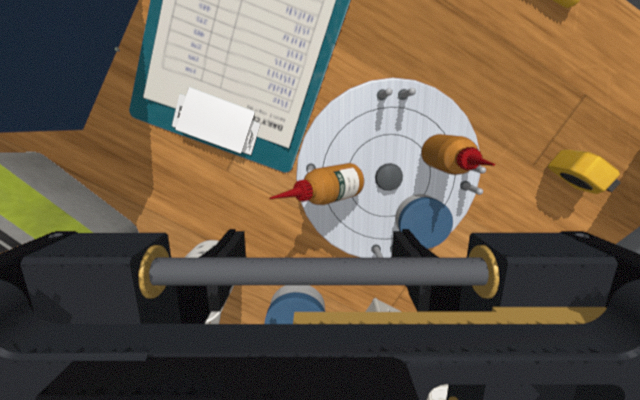

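The wrist view shows the tipped bottle: spout tip (271,196), body (340,183), hub (389,177). The spare is at (450,155), the tin at (425,222) and a peg at (311,170). Joint 7 is near its limit, so I'll use the half-turned grasp.

```bash
python3 - <<'E'
from h import *
z=np.load('w3.npz');im,d,K,P=z['im'],z['d'],z['K'],z['P'];C=cloud(d,K,P)
def w(u,v,h):
    r=P[:3,:3]@np.linalg.inv(K)@[u,v,1];t=(h-P[2,3])/r[2];return (P[:3,3]+t*r)
print('hub',w(389,176.5,.04),'tip',w(271.5,196,.132),C[196,275],'spoutmid',C[193,288],'spare tip',w(494,162,.156),'tin',C[222,425],'tape',C[170,585])
c=np.array([.5722,-.220])
hsv=cv2.cvtColor(im,cv2.COLOR_BGR2HSV)
m=((hsv[...,0]<14)|(hsv[...,0]>172))&(hsv[...,1]>140)&(d>0);m[:,380:]=0;m[:,:265]=0;m[:150]=0;m[225:]=0
q=C[m&(C[...,2]>.05)&(np.hypot(C[...,0]-c[0],C[...,1]-c[1])<.18)];print(len(q))
a=np.radians(-61);u=np.array([np.cos(a),np.sin(a)]);n=np.array([-u[1],u[0]])
r=(q[:,:2]-c)@u;l=(q[:,:2]-c)@n
for lo in np.arange(.03,.16,.01):
    k=(r>=lo)&(r<lo+.01)
    if k.sum()>2:print(round(lo,2),k.sum(),'lat',l[k].min().round(4),l[k].max().round(4),'zmax',q[k,2].max().round(4))
E
```

```text
hub [ 0.57251    -0.22109939  0.04      ] tip [ 0.64126679 -0.33972627  0.132     ] [ 0.63950248 -0.33670759  0.13232459] spoutmid [ 0.63281323 -0.32669946  0.12388466] spare tip [ 0.5123045  -0.18260249  0.156     ] tin [ 0.59878919 -0.15619092  0.06101901] tape [ 0.44835546 -0.019143    0.05473108]
489
0.09 26 lat -0.0038 0.0192 zmax 0.1111
0.1 177 lat -0.0086 0.0155 zmax 0.1162
0.11 164 lat -0.008 0.0145 zmax 0.1206
0.12 74 lat -0.0011 0.0069 zmax 0.1283
0.13 43 lat 0.001 0.0056 zmax 0.1362
```

carry_out(rows=[{"dp": [0, 0, 0], "yaw": 10.6, "fingers": 8.7}, {"dp": [0, 0, 0], "yaw": 21.2, "fingers": 8.7}, {"dp": [0, 0, 0], "yaw": 31.8, "fingers": 8.7}, {"dp": [0, 0, 0], "yaw": 42.4, "fingers": 8.7}, {"dp": [0, 0, 0], "yaw": 53, "fingers": 8.7}, {"dp": [0, 0, 0], "yaw": 63.6, "fingers": 8.7}, {"dp": [0, 0, 0], "yaw": 74.2, "fingers": 8.7}, {"dp": [0, 0, 0], "yaw": 84.8, "fingers": 8.7}, {"dp": [0, 0, 0], "yaw": 95.4, "fingers": 8.7}, {"dp": [0, 0, 0], "yaw": 106, "fingers": 8.7}, {"dp": [0, 0, 0], "yaw": 116.6, "fingers": 8.7}, {"dp": [0, 0, 0], "yaw": 127.2, "fingers": 8.7}, {"dp": [0, 0, 0], "yaw": 137.8, "fingers": 8.7}, {"dp": [0, 0, 0], "yaw": 148.4, "fingers": 8.7}, {"dp": [0.2, -1.3, 0], "yaw": 159, "fingers": 8.7}, {"dp": [0.2, -1.3, 0], "yaw": 169.6, "fingers": 8.7}, {"dp": [0.2, -1.3, 3], "yaw": 179, "fingers": 8.7}, {"dp": [0.2, -1.3, 5], "yaw": 179, "fingers": 8.7}, {"dp": [0.2, -1.3, 6], "yaw": 179, "fingers": 8.7}, {"dp": [0.2, -1.3, 6], "yaw": 179, "fingers": 8.7}])

```text
clock: 9.0
ee_pos: [0.6242, -0.3123, 0.2617]
eef_rot: [0.966, 0.258, -0.0, -0.001]
wrist_force: [0.2, 0.6, -0.1]
gripper_width: 0.0869
finger_force: 0.0
```

```bash
cat > st.py <<'E'
from h import *
c=np.array([.5723,-.2205]);a=np.radians(-60);u=np.array([np.cos(a),np.sin(a)]);n=np.array([-u[1],u[0]])
def st():
    s=robot.observe();M=R.from_quat(s['eef_rot']).as_matrix();p=s['ee_pos'][:2]-c
    print('tcp',s['ee_pos'].round(4),'r',(p@u).round(4),'lat',(p@n).round(4),'yang',np.degrees(np.arctan2(M[1,1],M[0,1])).round(1),'q7',s['joints'][6].round(2),'F',s['wrist_force'].round(1),'w',s['gripper_width'],'t',s['clock'])
def bottle(n='scene'):
    im,d,K,P=snap(n);C=cloud(d,K,P);hsv=cv2.cvtColor(im,cv2.COLOR_BGR2HSV)
    q=((hsv[...,0]<14)|(hsv[...,0]>172))&(hsv[...,1]>140)&(d>0)&(np.hypot(C[...,0]-c[0],C[...,1]-c[1])<.18)&(C[...,2]>.04)
    q=C[q];r=(q[:,:2]-c)@u;l=(q[:,:2]-c)@n
    for h in np.arange(.04,.17,.01):
        k=(q[:,2]>=h)&(q[:,2]<h+.01)&(r>0)
        if k.sum()>2:print('z%.2f n%d r %.3f..%.3f lat %.3f..%.3f'%(h,k.sum(),r[k].min(),r[k].max(),l[k].min(),l[k].max()))
    return im
E
python3 -c "from st import *;st();bottle()"
```

```text
tcp [ 0.6242 -0.3123  0.2617] r 0.1054 lat -0.001 yang -60.0 q7 -0.14 F [ 0.2  0.6 -0.1] w 0.08693121486036812 t 9.0Traceback (most recent call last):
  File "<string>", line 1, in <module>
    from st import *;st();bottle()
                          ~~~~~~^^
  File "st.py", line 9, in bottle
    q=C[q];r=(q[:,:2]-c)@u;l=(q[:,:2]-c)@n
                             ~~~~~~~~~~~^~
numpy._core._exceptions._UFuncNoLoopError: ufunc 'matmul' did not contain a loop with signature matching types (dtype('float64'), dtype('<U5')) -> None
```

carry_out(rows=[{"dp": [0, 0, 4], "yaw": 0, "fingers": 8.7}, {"dp": [0, 0, 7.7], "yaw": 0, "fingers": 8.7}, {"dp": [0, 0, 7.7], "yaw": 0, "fingers": 8.7}, {"dp": [0, 0, 7.7], "yaw": 0, "fingers": 8.7}, {"dp": [0, -0.5, 7.7], "yaw": 0, "fingers": 8.7}, {"dp": [0, -1, 7.7], "yaw": 0, "fingers": 8.7}, {"dp": [0, -1.4, 7.7], "yaw": 0, "fingers": 8.7}, {"dp": [0, -1.8, 7.7], "yaw": 0, "fingers": 8.7}, {"dp": [0, -2.2, 7.7], "yaw": 0, "fingers": 8.7}, {"dp": [0, -2.5, 7.7], "yaw": 0, "fingers": 8.7}])

```text
clock: 10.3
ee_pos: [0.6116, -0.2907, 0.1851]
eef_rot: [0.966, 0.258, -0.0, -0.0]
wrist_force: [0.8, 0.2, -0.5]
gripper_width: 0.0869
finger_force: 0.1
```

```bash
sed -i 's/def bottle(n=/def bottle(cam=/;s/snap(n);C/snap(cam);C/' st.py; python3 -c "
from st import *;st();im=bottle();cv2.imwrite('pics/s1.png',cv2.resize(im[200:370,260:500],None,fx=3,fy=3))"
```

```text
tcp [ 0.6116 -0.2907  0.1851] r 0.0805 lat -0.0011 yang -60.1 q7 -0.1 F [ 0.8  0.2 -0.5] w 0.08693125354573548 t 10.3
z0.08 n3 r 0.101..0.101 lat -0.011..0.001
z0.09 n6 r 0.096..0.103 lat -0.009..-0.003
z0.10 n73 r 0.083..0.109 lat -0.012..0.009
z0.11 n109 r 0.087..0.112 lat -0.011..0.009
z0.12 n40 r 0.103..0.133 lat -0.005..0.002
z0.13 n22 r 0.113..0.125 lat -0.012..0.001
z0.14 n3 r 0.122..0.126 lat -0.011..-0.001
z0.15 n4 r 0.125..0.139 lat -0.014..-0.011
```

View pics/s1.png

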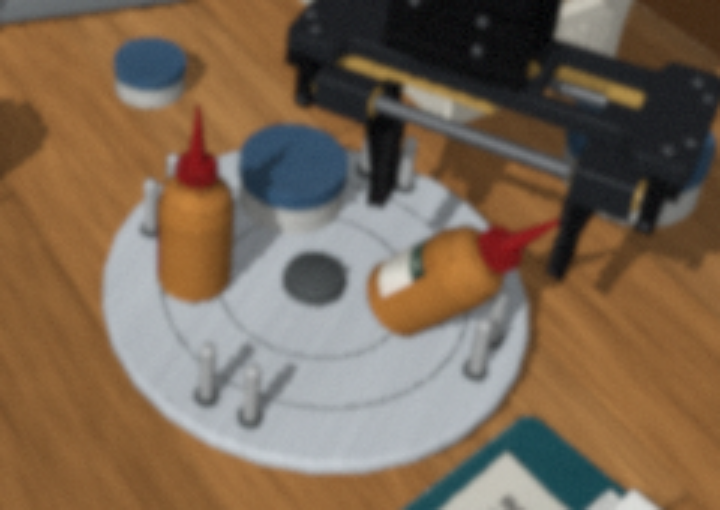

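The outer finger (565,240) is pushing the spout (555,220) inwards and the bottle is rising, so I'll continue.

carry_out(rows=[{"dp": [0, -0.3, 0], "yaw": 0, "fingers": 8.7}, {"dp": [0, -0.6, 0], "yaw": 0, "fingers": 8.7}, {"dp": [0, -0.9, 0], "yaw": 0, "fingers": 8.7}, {"dp": [0, -1.2, 0], "yaw": 0, "fingers": 8.7}, {"dp": [0, -1.4, 0], "yaw": 0, "fingers": 8.7}, {"dp": [0, -1.6, 0], "yaw": 0, "fingers": 8.7}, {"dp": [0, -1.8, 0], "yaw": 0, "fingers": 8.7}, {"dp": [0, -2.0, 0], "yaw": 0, "fingers": 8.7}, {"dp": [0, -2.2, 0], "yaw": 0, "fingers": 8.7}, {"dp": [0, -2.4, 0], "yaw": 0, "fingers": 8.7}, {"dp": [0, -2.6, 0], "yaw": 0, "fingers": 8.7}, {"dp": [0, -2.8, 0], "yaw": 0, "fingers": 8.7}, {"dp": [0, -3.0, 0], "yaw": 0, "fingers": 8.7}, {"dp": [0, -3.2, 0], "yaw": 0, "fingers": 8.7}, {"dp": [0, -3.2, 0], "yaw": 0, "fingers": 8.7}, {"dp": [0, -3.2, 0], "yaw": 0, "fingers": 8.7}])

```text
clock: 12.35
ee_pos: [0.5959, -0.2634, 0.1852]
eef_rot: [0.966, 0.258, 0.0, 0.0]
wrist_force: [0.5, 0.2, -0.5]
gripper_width: 0.0869
finger_force: 0.0
```

```bash
python3 -c "
from st import *;st();im=bottle();cv2.imwrite('pics/s2.png',cv2.resize(im[200:370,260:500],None,fx=3,fy=3))"
```

```text
tcp [ 0.5959 -0.2634  0.1852] r 0.0489 lat -0.001 yang -60.1 q7 -0.11 F [ 0.5  0.2 -0.5] w 0.08687647787481273 t 12.35
z0.04 n4 r 0.016..0.032 lat -0.018..0.103
z0.08 n3 r 0.029..0.029 lat -0.016..-0.015
z0.09 n7 r 0.031..0.055 lat -0.005..0.009
z0.10 n54 r 0.033..0.054 lat -0.010..0.005
z0.11 n89 r 0.035..0.053 lat -0.010..0.007
z0.12 n30 r 0.040..0.102 lat -0.004..0.002
z0.13 n15 r 0.042..0.046 lat -0.002..0.002
z0.14 n14 r 0.006..0.105 lat -0.013..0.007
z0.15 n3 r 0.006..0.106 lat -0.014..0.005
```

View pics/s2.png

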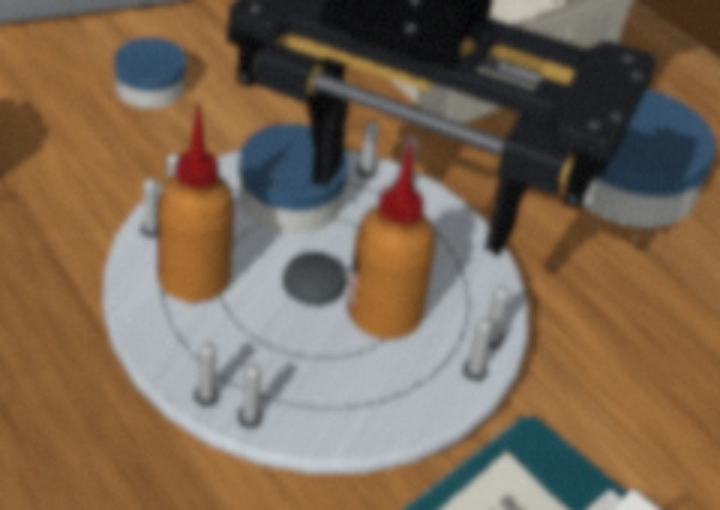

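The bottle now stands upright: body at (392,280), spout at (407,150), r of about 44 mm, palm clear. The spare and tin are unmoved. Next I'll centre on it, lower and grip the top of its body.

carry_out(rows=[{"dp": [0.1, -0.5, 0], "yaw": 0, "fingers": 8.7}, {"dp": [0.1, -0.5, 1.2], "yaw": 0, "fingers": 8.7}, {"dp": [0.1, -0.5, 2.3], "yaw": 0, "fingers": 8.7}, {"dp": [0.1, -0.5, 2.3], "yaw": 0, "fingers": 8.7}, {"dp": [0.1, -0.5, 2.3], "yaw": 0, "fingers": 6}, {"dp": [0.1, -0.5, 2.3], "yaw": 0, "fingers": 5}, {"dp": [0.1, -0.5, 2.3], "yaw": 0, "fingers": 4.5}, {"dp": [0.1, -0.5, 2.3], "yaw": 0, "fingers": 3.5}, {"dp": [0.1, -0.5, 2.3], "yaw": 0, "fingers": 3.5}, {"dp": [0.1, -0.5, 2.3], "yaw": 0, "fingers": 3.5}])

```text
clock: 13.65
ee_pos: [0.5942, -0.2584, 0.1622]
eef_rot: [0.966, 0.258, 0.0, -0.0]
wrist_force: [-0.3, 0.7, 1.1]
gripper_width: 0.0418
finger_force: 30.0
```

```bash
python3 -c "
from st import *;st();bottle()"
```

```text
tcp [ 0.5942 -0.2584  0.1622] r 0.0438 lat 0.0 yang -60.1 q7 -0.1 F [-0.3  0.7  1.1] w 0.04178202019751903 t 13.65
z0.05 n3 r 0.033..0.033 lat -0.018..-0.017
z0.09 n8 r 0.031..0.066 lat -0.010..0.009
z0.10 n30 r 0.036..0.065 lat -0.012..0.001
z0.11 n108 r 0.036..0.055 lat -0.012..0.008
z0.12 n32 r 0.041..0.049 lat -0.005..0.001
z0.13 n16 r 0.044..0.048 lat -0.004..0.001
z0.14 n7 r 0.044..0.048 lat -0.003..0.001
```

carry_out(rows=[{"dp": [0, 0, -1], "yaw": 0, "fingers": 3.5}, {"dp": [0, 0, -2.5], "yaw": 0, "fingers": 3.5}, {"dp": [0, 0, -4.5], "yaw": 0, "fingers": 3.5}, {"dp": [0, 0, -7], "yaw": 0, "fingers": 3.5}, {"dp": [0, 0, -10], "yaw": 0, "fingers": 3.5}, {"dp": [0, 0, -13], "yaw": 0, "fingers": 3.5}, {"dp": [0, 0, -15.5], "yaw": 0, "fingers": 3.5}, {"dp": [0, 0, -16], "yaw": 0, "fingers": 3.5}, {"dp": [0, 0, -16], "yaw": 0, "fingers": 3.5}])

```text
clock: 14.82
ee_pos: [0.594, -0.2584, 0.3223]
eef_rot: [0.966, 0.258, 0.0, -0.0]
wrist_force: [0.2, 0.5, -1.5]
gripper_width: 0.0424
finger_force: 30.0
```

```bash
python3 -c "
from st import *;st()
import st as S
im,d,K,P=snap('scene');C=cloud(d,K,P);hsv=cv2.cvtColor(im,cv2.COLOR_BGR2HSV)
m=(hsv[...,0]<22)&(hsv[...,1]>150)&(d>0)&(C[...,2]>.165)&(np.hypot(C[...,0]-.594,C[...,1]+.258)<.06)
q=C[m];
for h in np.arange(.16,.32,.01):
    k=(q[:,2]>=h)&(q[:,2]<h+.01)
    if k.sum()>3:print(round(h,2),k.sum(),np.median(q[k],0).round(4),q[k].min(0).round(3),q[k].max(0).round(3))
"
```

```text
tcp [ 0.594  -0.2584  0.3223] r 0.0437 lat -0.0001 yang -60.1 q7 -0.22 F [ 0.2  0.5 -1.5] w 0.04242587672715304 t 14.825
0.18 10 [ 0.5801 -0.2719  0.1891] [ 0.574 -0.276  0.187] [ 0.586 -0.263  0.19 ]
0.19 133 [ 0.5779 -0.2715  0.1956] [ 0.572 -0.279  0.19 ] [ 0.602 -0.247  0.2  ]
0.2 139 [ 0.5815 -0.2748  0.2049] [ 0.572 -0.28   0.2  ] [ 0.602 -0.258  0.21 ]
0.21 137 [ 0.5813 -0.2749  0.2149] [ 0.573 -0.28   0.21 ] [ 0.603 -0.259  0.22 ]
0.22 137 [ 0.5814 -0.2751  0.2248] [ 0.573 -0.281  0.22 ] [ 0.603 -0.259  0.23 ]
0.23 158 [ 0.5804 -0.2739  0.2351] [ 0.573 -0.28   0.23 ] [ 0.602 -0.253  0.24 ]
0.24 176 [ 0.581  -0.274   0.2456] [ 0.573 -0.281  0.24 ] [ 0.601 -0.251  0.25 ]
0.25 282 [ 0.5842 -0.2693  0.2558] [ 0.574 -0.283  0.25 ] [ 0.608 -0.246  0.26 ]
0.26 99 [ 0.5884 -0.2661  0.2641] [ 0.582 -0.271  0.26 ] [ 0.604 -0.251  0.27 ]
0.27 71 [ 0.5901 -0.2633  0.2765] [ 0.583 -0.27   0.27 ] [ 0.603 -0.251  0.279]
0.28 25 [ 0.592  -0.2621  0.285 ] [ 0.59  -0.265  0.281] [ 0.596 -0.256  0.29 ]
0.29 16 [ 0.5935 -0.2611  0.2951] [ 0.592 -0.264  0.291] [ 0.597 -0.259  0.3  ]
0.3 7 [ 0.5934 -0.2612  0.3027] [ 0.593 -0.262  0.3  ] [ 0.594 -0.26   0.307]
```

carry_out(rows=[{"dp": [0.5, -0.8, 0], "yaw": 0, "fingers": 3.5}, {"dp": [1.5, -2.4, 0], "yaw": 0, "fingers": 3.5}, {"dp": [3, -4.9, 0], "yaw": 0, "fingers": 3.5}, {"dp": [5, -8.1, 0], "yaw": 0, "fingers": 3.5}, {"dp": [7.3, -11.8, 0], "yaw": 0, "fingers": 3.5}, {"dp": [9.6, -15.6, 0], "yaw": 0, "fingers": 3.5}, {"dp": [11.9, -19.3, 0], "yaw": 0, "fingers": 3.5}, {"dp": [14.2, -23, 0], "yaw": 0, "fingers": 3.5}, {"dp": [16.5, -26.8, 0], "yaw": 0, "fingers": 3.5}, {"dp": [18.8, -30.5, 0], "yaw": 0, "fingers": 3.5}, {"dp": [20.8, -33.7, 0], "yaw": 0, "fingers": 3.5}, {"dp": [22.3, -36.2, 0], "yaw": 0, "fingers": 3.5}, {"dp": [23.3, -37.8, 0], "yaw": 0, "fingers": 3.5}, {"dp": [23.7, -38.5, 0], "yaw": 0, "fingers": 3.5}, {"dp": [23.7, -38.5, 0], "yaw": 0, "fingers": 3.5}, {"dp": [23.7, -38.5, 0], "yaw": 0, "fingers": 3.5}])

```text
clock: 16.88
ee_pos: [0.6082, 0.1917, 0.3225]
eef_rot: [0.967, 0.256, 0.0, 0.0]
wrist_force: [0.7, -0.2, -0.5]
gripper_width: 0.0421
finger_force: 30.0
```

```bash
cat > b2.py <<'E'
from st import *;st()
p=robot.observe()['ee_pos']
im,d,K,P=snap('scene');C=cloud(d,K,P);hsv=cv2.cvtColor(im,cv2.COLOR_BGR2HSV)
m=(hsv[...,0]<22)&(hsv[...,1]>150)&(d>0)&(C[...,2]>.055)&(np.hypot(C[...,0]-.607,C[...,1]-.194)<.06)
q=C[m]
print('zmin',np.sort(q[:,2])[:5])
for h in np.arange(.05,.32,.015):
    k=(q[:,2]>=h)&(q[:,2]<h+.015)
    if k.sum()>3:print(round(h,3),k.sum(),np.median(q[k],0).round(4),q[k].min(0).round(3),q[k].max(0).round(3))
E
python3 b2.py
```

```text
tcp [0.6082 0.1917 0.3225] r -0.339 lat 0.2372 yang -60.3 q7 -0.9 F [ 0.7 -0.2 -0.5] w 0.042142220481796035 t 16.875
zmin [0.18621392 0.18685757 0.18766684 0.18775596 0.18795935]
0.185 93 [0.5988 0.1745 0.1946] [0.586 0.169 0.186] [0.627 0.197 0.2  ]
0.2 122 [0.5992 0.1737 0.2075] [0.586 0.167 0.2  ] [0.623 0.195 0.215]
0.215 132 [0.5989 0.1739 0.2225] [0.586 0.168 0.215] [0.624 0.2   0.23 ]
0.23 134 [0.5996 0.1739 0.2373] [0.587 0.168 0.23 ] [0.624 0.198 0.245]
0.245 143 [0.5984 0.1785 0.2537] [0.587 0.159 0.245] [0.615 0.212 0.26 ]
0.26 75 [0.6045 0.1833 0.2669] [0.596 0.168 0.26 ] [0.617 0.214 0.275]
0.275 52 [0.6065 0.187  0.2786] [0.598 0.179 0.275] [0.618 0.198 0.29 ]
0.29 21 [0.608  0.1884 0.297 ] [0.605 0.185 0.291] [0.612 0.193 0.305]
```

carry_out(rows=[{"dp": [0, 0, 1], "yaw": 0, "fingers": 3.5}, {"dp": [0, 0, 3], "yaw": 0, "fingers": 3.5}, {"dp": [0, 0, 5.5], "yaw": 0, "fingers": 3.5}, {"dp": [0, 0, 8], "yaw": 0, "fingers": 3.5}, {"dp": [0, 0, 10], "yaw": 0, "fingers": 3.5}, {"dp": [0, 0, 11.2], "yaw": 0, "fingers": 3.5}, {"dp": [0, 0, 11.7], "yaw": 0, "fingers": 3.5}, {"dp": [0, 0, 12], "yaw": 0, "fingers": 3.5}, {"dp": [0, 0, 12.2], "yaw": 0, "fingers": 3.5}, {"dp": [0, 0, 12.3], "yaw": 0, "fingers": 3.5}, {"dp": [0, 0, 12.4], "yaw": 0, "fingers": 3.5}, {"dp": [0, 0, 12.4], "yaw": 0, "fingers": 3.5}])

```text
clock: 18.42
ee_pos: [0.6081, 0.1934, 0.1983]
eef_rot: [0.966, 0.258, 0.0, -0.0]
wrist_force: [-0.2, 0.3, -2.1]
gripper_width: 0.0426
finger_force: 30.0
```

```bash
python3 b2.py|head -3; cat > e.py <<'E'
E
```

```text
tcp [0.6081 0.1934 0.1983] r -0.3406 lat 0.238 yang -60.1 q7 -0.81 F [-0.2  0.3 -2.1] w 0.04255515260580552 t 18.425
zmin [0.06787096 0.06871359 0.06874108 0.06902082 0.06911141]
0.065 65 [0.6016 0.1749 0.0748] [0.587 0.171 0.068] [0.621 0.19  0.08 ]
```

Still hanging (−2 N), about 2 mm above the platform.

carry_out(rows=[{"dp": [0, 0, 0.05], "yaw": 0, "fingers": 3.5}, {"dp": [0, 0, 0.1], "yaw": 0, "fingers": 3.5}, {"dp": [0, 0, 0.15], "yaw": 0, "fingers": 3.5}, {"dp": [0, 0, 0.2], "yaw": 0, "fingers": 3.5}, {"dp": [0, 0, 0.2], "yaw": 0, "fingers": 3.5}])

```text
clock: 19.1
ee_pos: [0.6081, 0.1934, 0.1963]
eef_rot: [0.966, 0.258, 0.0, -0.0]
wrist_force: [-0.2, -0.3, -0.9]
gripper_width: 0.0421
finger_force: 30.0
```

carry_out(rows=[{"dp": [0, 0, 0.05], "yaw": 0, "fingers": 3.5}, {"dp": [0, 0, 0.1], "yaw": 0, "fingers": 3.5}, {"dp": [0, 0, 0.1], "yaw": 0, "fingers": 3.5}])

```text
clock: 19.48
ee_pos: [0.6084, 0.1935, 0.1962]
eef_rot: [0.966, 0.258, 0.0, -0.0]
wrist_force: [-1.7, 0.5, 4.7]
gripper_width: 0.0424
finger_force: 30.0
```

Contact now (+4.7 N). I'll open and back straight up.

carry_out(rows=[{"dp": [0, 0, 0], "yaw": 0, "fingers": 4.3}, {"dp": [0, 0, 0], "yaw": 0, "fingers": 4.6}, {"dp": [0, 0, 0], "yaw": 0, "fingers": 5.5}, {"dp": [0, 0, 0], "yaw": 0, "fingers": 7}, {"dp": [0, 0, 0], "yaw": 0, "fingers": 8.7}, {"dp": [0, 0, 0], "yaw": 0, "fingers": 8.7}, {"dp": [0, 0, -1], "yaw": 0, "fingers": 8.7}, {"dp": [0, 0, -4], "yaw": 0, "fingers": 8.7}, {"dp": [0, 0, -8], "yaw": 0, "fingers": 8.7}, {"dp": [0, 0, -12], "yaw": 0, "fingers": 8.7}, {"dp": [0, 0, -14], "yaw": 0, "fingers": 8.7}, {"dp": [0, 0, -14], "yaw": 0, "fingers": 8.7}])

```text
clock: 20.98
ee_pos: [0.6085, 0.1932, 0.3364]
eef_rot: [0.966, 0.258, 0.001, -0.0]
wrist_force: [0.2, 1.0, -1.6]
gripper_width: 0.0868
finger_force: 0.0
```

```bash
python3 b2.py; python3 - <<'E'
from h import *
im,d,K,P=snap('scene');C=cloud(d,K,P)
for q in [(325,240),(325,270),(357,253),(246,236)]:print(q,C[q[1],q[0]].round(3))
E
```

```text
tcp [0.6085 0.1932 0.3364] r -0.3402 lat 0.2382 yang -60.1 q7 -0.91 F [ 0.2  1.  -1.6] w 0.0867531752419257 t 20.975
zmin [0.06483231 0.06567453 0.06613459 0.06619534 0.06656165]
0.065 77 [0.6008 0.176  0.0735] [0.587 0.171 0.066] [0.622 0.189 0.08 ]
0.08 87 [0.5989 0.1755 0.0876] [0.587 0.17  0.08 ] [0.621 0.193 0.095]
0.095 88 [0.5996 0.1756 0.1024] [0.586 0.169 0.095] [0.619 0.196 0.11 ]
0.11 120 [0.5995 0.1768 0.1179] [0.586 0.167 0.11 ] [0.627 0.202 0.125]
0.125 119 [0.6022 0.1843 0.1302] [0.587 0.172 0.125] [0.625 0.208 0.14 ]
0.14 67 [0.6047 0.1873 0.1483] [0.596 0.18  0.14 ] [0.62  0.201 0.155]
0.155 22 [0.6063 0.1915 0.1624] [0.603 0.187 0.156] [0.611 0.195 0.17 ]
0.17 13 [0.6075 0.1923 0.1755] [0.605 0.188 0.171] [0.611 0.195 0.184]
(325, 240) [ 0.513 -0.183  0.146]
(325, 270) [ 0.506 -0.197  0.096]
(357, 253) [ 0.598 -0.155  0.06 ]
(246, 236) [ 0.442 -0.01   0.056]
```

The bottle stands upright and centred on the platform, and the spare, tin and tape measure haven't moved. I'm handing the job in.

```bash
python3 -c "
from rig import robot
print(robot.job_done())"
```

```text
the job is handed in; nothing more can be done
None
```

I handed the job in at about 21 s: knob at zero, the tipped bottle released upright near the middle of the scale's platform, and the spare bottle, tin and tape measure where they were; the hand-in gave no verdict.

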